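# Seat the pipette tip rack in its deck nest and lock the cam lever

## Robot

A 6-joint arm with a two-finger parallel gripper is mounted at the origin on a cart in front of the work surface, level with it; the furniture and walls round the work are solid. World frame = base frame: x ahead of the robot, y to its left, z up, the work surface at z = 0. Lengths are in m, angles in rad, forces in N, time in s.
With the tool pointing down it reaches from about 0.325 to 0.9 m from the base axis. Payload 6.1 kg.
Tool frame: the origin (TCP) lies at the very end of the fingers, on their centre line; the grasp point (between the pads) lies bot.grip_depth behind it (bot.grip_depth is the distance from the TCP to the grasp point, in m); z points along the fingers, y is the line along which they close (so a half turn about z gives the same grasp; the last joint's range is limited). The gripper opens to 87 mm and grips with 3 to 60 N. Pads are 19 mm wide; open, the fingers measure 117 mm over their backs; the gripper's body (75 mm by 190 mm) begins 51 mm behind the grasp point.
Start: joints at [-1.28, 0.22, 1.526, -0, 1.395, -0.126], TCP at [0.253, -0.571, 0.223] pointing down, gripper open.
Joint ranges: [-2.98, 2.98], [-0.91, 2.08], [0.09, 2.57], [-1.24, 4.39], [0.2, 2.65], [-2.68, 2.68]. Speed limits (rad/s): [2.57, 2.57, 3.01, 3.14, 3.14, 3.14].

## Interface

Orientations are given as a rotation vector (axis times angle).
In Python, from station import bot gives the robot as it stands.
- The arm moves only by the tool move_arm, never from a script. Its argument "deltas" is text: rows parted by semicolons, each of 7 numbers parted by spaces: the shift along the world's x, y, z in m, then the turn, a rotation vector about the world's x, y, z in degrees, then the finger opening in m, from 0 to 0.087. In form: tx ty tz rx ry rz gripper; .... A call has 1 to 5 rows; each row shifts and turns the commanded pose from where the row before left it; what a row does not reach is not made up. A row lasts 1/8 s, in which the tool goes at most 62.5 mm and 10.7 degrees, less where a joint would pass 70% of its speed; a pose out of reach is approached as far as the arm can. A call is refused whole if a number of a shift passes 0.0625 or a number of a turn 10.7, either way. A call with a gripper value outside its range is refused whole. The fingers move at their own pace and stop on an object; the grip force is fixed at half the most. Time passes only in rows, so rows that do not move let the fingers close. It gives the time, the measured TCP pose, the force, the opening and the grip force at its end, in the units of the state.
- bot.read_state(): the state, without advancing time (a new reading comes with each control period).
- bot.snapshot(name): name is "side" or "top" or "wrist"; returns the picture (480x640x3 uint8, red, green, blue); there is no depth.
- bot.get_calibration(name): a dict with "fx", "fy", "cx", "cy" (pixels), "cam_to_world" (4x4, takes a point from camera to world coordinates). Camera axes: x right, y down, z forward; pixel columns grow to the right and rows downward; lengths in m; the calibration is good to about 2 mm. The wrist camera is an equidistant fisheye: a pixel r from the principal point sees the ray r / f radians off the axis. A picture is of the moment at which its call begins: read the wrist's pose just before it. get_calibration takes no time and is no camera call; for the wrist camera it gives the pose at the moment of the call.
- bot.job_done(): hands the job in; it is judged then, once.
The state is a dict: "time_s": time; "q": joint angles; "qd": joint speeds; "effort": joint torques, N m; "tcp_pos": TCP position; "orientation": TCP orientation; "force": force on the tool from outside, world axes, zero at the start; "wrist_torque": the same for the moment, N m; "gripper_width": finger opening in m; "gripper_force": force on a finger pad.
Only numpy, scipy, OpenCV 4.12 (cv2) and the standard library are available. Lean on these libraries where they do the work, as an engineer would, in place of code of your own. Each camera call takes 0.05 s, during which the arm holds its last target. There are 200 camera calls.

## Task

Load the tip rack for a pipetting run: push the open blue tip rack that stands on the black plate along the plate until it sits square against both the back rail and the short left-hand rail, then push the red-knobbed cam lever round, anticlockwise seen from above, as far as it goes to lock the rack in. The rack is open and full of tips, so only push it: keep it flat on the plate, never lift or tip it. Leave the two vials, the bottle and the pipette beside the plate where they are.

Things in the scene. Friction and masses are not known exactly. Their poses are not given: they have to be found in the camera images.
- nest: Black metal base plate with a hole pattern, fixed to the bench, 240 (x) by 340 (y) by 12 mm. Origin: centre of its underside; x points away from the robot, y to the left. Two aluminium rails 14 mm wide stand 18 mm above its top: back rail, inner face at x = +94 mm, from y = -138 to +148 mm; left side rail, inner face at y = +134 mm, from x = +24 to +94 mm.
- tip_box: Blue pipette tip rack without lid, yellow and white tips level with its top. A block 68 mm (its x) by 118 mm (its y) by 43 mm high, about 0.08 to 0.15 kg, loose on the plate. Origin: centre of its underside. It starts in front of the back rail, to the right of the cam, its long side (y) roughly along the nest's y (up to 0.25 rad off).
- home (a point): Point on the plate's top (12 mm above the nest's underside), axes as the nest: where the rack's origin is when the rack sits against both rails with its long side along the back rail (nest x = 60 mm, y = 75 mm).
- pivot (a point): Vertical pivot of the cam lever at plate-top level (nest x = 5.5, y = 95 mm). On it a steel eccentric disc, radius 15 mm, centre 6 mm off the pivot, 4 to 20 mm above the plate, and a hub 37 mm high. Open, the disc leaves 6 to 8 mm beside a rack that touches the back rail, so the rack slides past it along the rail; closing it presses a seated rack to the back rail; it strikes one not home.
- knob (a point): Middle of the lever's upright red knob, 80 mm from the pivot, 28 mm above the plate's top; the knob is 19 mm in diameter and stands from 10 to 45 mm above the plate. A steel bar 9 mm thick, its axis 26 mm above the plate, joins it to the pivot. Moves with the lever.
- cam_lever (a joint): Angle of the cam lever, rad: 0 = open, grows anticlockwise seen from above, 2.0 = closed (stop). At 0 the bar points from the pivot toward the robot and left (155 degrees anticlockwise from nest x); closed, it points right (270 degrees), along the rack's near side. Starts at 0 to 0.3. Stiff (about 0.08 N m, 1 N at the knob); stays where left.
- vial_amber: Bystander: vial with amber contents and black cap, 28 mm in diameter, 59 mm tall, standing on the bench behind the back rail. Origin: centre of its underside.
- vial_clear: Bystander: vial with pale contents and white cap, 28 mm in diameter, 59 mm tall, standing on the bench behind the back rail. Origin: centre of its underside.
- bottle: Bystander: white reagent bottle with blue cap, 57 mm in diameter, 100 mm tall, standing on the bench to the left of the plate. Origin: centre of its underside.
- pipette: Bystander: pipette 240 mm long, 28 mm high, lying on the bench along the right-hand edge of the plate, 40 to 60 mm clear of it. Origin: its middle, on the bench.
There are look-alikes about, which are no part of the job. What is shaped like the tip_box but pink is not meant.

How it is judged:
By the outcome, as a careful person would: the job done as asked, in the order asked, and still so for the second after the job is handed in, with the robot touching nothing.
It also fails if it takes over 59 s, if anything falls off the work surface, if the arm or the gripper's body presses on something with over 40 N, if the wrist force passes 120 N, or if a joint passes its speed limit or range.

## Working session

There is one attempt and no reset: what is moved stays moved. The work goes in short steps, Python scripts to look and compute and a tool call to move; the robot and the scene stay as the last step left them, time stands still between calls to the robot, and variables do not carry over. Pictures are saved under pics/ and viewed, at most 11 in all, crops included, and the job is handed in when it is done.

Besides the shell and the picture viewer there is one more tool, called by a JSON object that holds its "method" and its "body", one argument or row to a line. move_arm: Moves the arm, as the interface text tells. Its arguments: {"type":"object","properties":{"deltas":{"type":"string"}},"required":["deltas"]}

```bash
mkdir -p pics; ls; python3 - <<'E'
from station import bot
import cv2
for n in("top","side"):
    im=bot.snapshot(n); cv2.imwrite(f"pics/{n}0.png",im[:,:,::-1])
    c=bot.get_calibration(n); print(n,c)
print(bot.read_state())
E
```

```text
pics
top {'fx': 460.98226029669115, 'fy': 460.98226029669115, 'cx': 324.6256569570315, 'cy': 243.26286011874052, 'cam_to_world': array([[-0.01851911, -0.99704956,  0.07449312,  0.55415892],
       [-0.99982757,  0.01836579, -0.00274278,  0.12075106],
       [ 0.00136656, -0.07453106, -0.99721776,  0.94118445],
       [ 0.        ,  0.        ,  0.        ,  1.        ]])}
side {'fx': 618.630585054411, 'fy': 618.630585054411, 'cx': 325.6348117112267, 'cy': 235.17566947626395, 'cam_to_world': array([[-0.99566971, -0.04960897,  0.07861789,  0.4895512 ],
       [-0.09280998,  0.57872536, -0.8102242 ,  1.15781615],
       [-0.00530378, -0.81401223, -0.58082352,  0.78228624],
       [ 0.        ,  0.        ,  0.        ,  1.        ]])}
{'time_s': 0.1, 'q': array([-1.28010693e+00,  2.21139992e-01,  1.52753947e+00, -1.69339805e-05,
        1.39474725e+00, -1.26069281e-01]), 'qd': array([-1.37938103e-03, -2.16430886e-03, -3.99116385e-03,  1.47013718e-03,
        8.68922707e-05,  1.12186665e-03]), 'effort': array([ 1.21365953e-03, -4.95943916e+01, -3.88520157e+01,  7.01708905e-02,
        5.14484604e-02, -4.67247105e-05]), 'tcp_pos': array([ 0.2528359 , -0.57092454,  0.22152855]), 'orientation': array([-3.07184412e+00, -6.49542351e-01,  2.62804874e-04]), 'force': array([ 0.26941464,  0.01276318, -1.25605765]), 'wrist_torque': array([ 0.01954055, -0.03148957,  0.00060209]), 'gripper_force': 0.0, 'gripper_width': 0.08711654651978513}
```

View pics/top0.png

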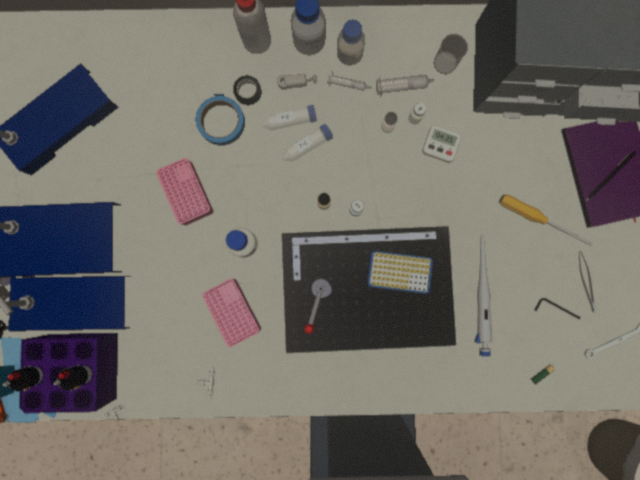

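View pics/side0.png

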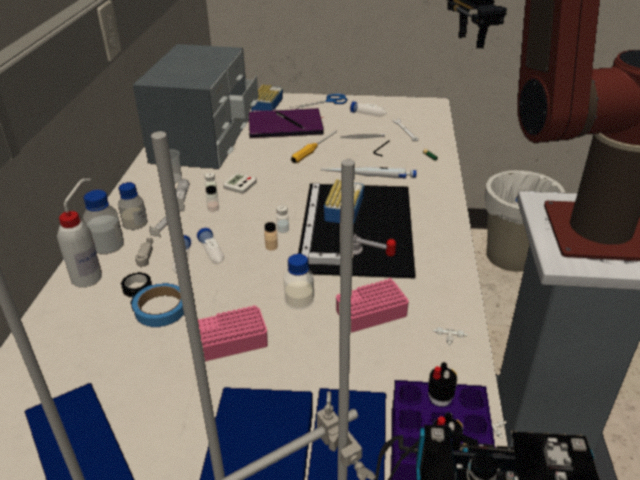

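The top view shows the rack at about (400,272), the knob at (309,329), the hub at (321,288), the back rail at row ~238 and the left rail at column ~296. Things that could be taken for the rack are pink racks at (184,191) and (231,312), and a small blue/yellow thing off the plate at side (267,97). The only blue one on the plate is at top (400,272), side (343,200), so I choose that. Next I measure and check it in a crop.

```bash
cat > h.py <<'E'
import numpy as np,cv2
from station import bot
def ray(n,p):
    c=bot.get_calibration(n);T=c["cam_to_world"]
    d=T[:3,:3]@np.array([(p[0]-c["cx"])/c["fx"],(p[1]-c["cy"])/c["fy"],1.]);return T[:3,3],d/np.linalg.norm(d)
def onz(n,p,z):
    o,d=ray(n,p);return o+d*(z-o[2])/d[2]
def tri(p,q):
    o1,d1=ray("top",p);o2,d2=ray("side",q)
    s=np.linalg.lstsq(np.c_[d1,-d2],o2-o1,rcond=None)[0]
    a,b=o1+s[0]*d1,o2+s[1]*d2;return (a+b)/2,np.linalg.norm(a-b)
def blob(m,roi):
    x0,y0,x1,y1=roi;k=np.zeros(m.shape,np.uint8);k[y0:y1,x0:x1]=m[y0:y1,x0:x1]
    cs=cv2.findContours(k,cv2.RETR_EXTERNAL,cv2.CHAIN_APPROX_NONE)[0]
    return max(cs,key=cv2.contourArea) if cs else None
def hsv(im):return cv2.cvtColor(im,cv2.COLOR_RGB2HSV)
def red(im):
    h=hsv(im);return (((h[...,0]<8)|(h[...,0]>172))&(h[...,1]>140)&(h[...,2]>70)).astype(np.uint8)
def cen(c):
    m=cv2.moments(c);return np.array([m["m10"],m["m01"]])/m["m00"]
def dark(im):return (im.max(2)<75).astype(np.uint8)
E
python3 - <<'E'
from h import *
np.set_printoptions(precision=4,suppress=True)
t=cv2.imread("pics/top0.png")[:,:,::-1].copy();s=cv2.imread("pics/side0.png")[:,:,::-1].copy()
r1=cen(blob(red(t),(290,310,330,345)));r2=cen(blob(red(s),(375,230,405,265)))
print("knob",r1,r2,tri(r1,r2))
# plate
m=cv2.morphologyEx(dark(t),cv2.MORPH_CLOSE,np.ones((9,9)))
c=blob(m,(265,215,470,365));R=cv2.minAreaRect(c);print("plate",R);B=cv2.boxPoints(R)
P=np.array([onz("top",p,.012) for p in B]);print(P,np.linalg.norm(P-np.roll(P,1,0),axis=1),P.mean(0))
# rack
def rk(im):
    h=hsv(im);return cv2.morphologyEx(((h[...,1]>90)&(h[...,2]>60)).astype(np.uint8),cv2.MORPH_CLOSE,np.ones((5,5)))
c=blob(rk(t),(355,245,445,300));R=cv2.minAreaRect(c);print("rack",R);B=cv2.boxPoints(R)
P=np.array([onz("top",p,.055) for p in B]);print(P,np.linalg.norm(P-np.roll(P,1,0),axis=1),P.mean(0))
a=cv2.resize(t[220:360,270:465],None,fx=4,fy=4,interpolation=cv2.INTER_CUBIC)[:, :, ::-1]
b=cv2.resize(s[170:280,290:425],None,fx=4,fy=4,interpolation=cv2.INTER_CUBIC)[:, :, ::-1]
cv2.imwrite("pics/a.png",a);cv2.imwrite("pics/b.png",b)
E
```

```text
knob [308.4397 328.5172] [390.4159 246.5661] (array([0.4567, 0.1526, 0.0415]), np.float64(0.0003791835015130757))
plate ((367.995361328125, 289.1446533203125), (118.70503234863281, 169.14413452148438), 87.45519256591797)
[[ 0.6448  0.2064  0.012 ]
 [ 0.6538 -0.1363  0.012 ]
 [ 0.4165 -0.1376  0.012 ]
 [ 0.4081  0.1986  0.012 ]] [0.2369 0.3428 0.2373 0.3363] [0.5308 0.0328 0.012 ]
rack ((399.5955505371094, 271.6877136230469), (63.03585433959961, 36.04552459716797), 6.709837436676025)
[[ 0.537   0.0403  0.055 ]
 [ 0.6055  0.0304  0.055 ]
 [ 0.5891 -0.0897  0.055 ]
 [ 0.5208 -0.0791  0.055 ]] [0.1205 0.0692 0.1212 0.0691] [ 0.5631 -0.0245  0.055 ]
```

View pics/a.png

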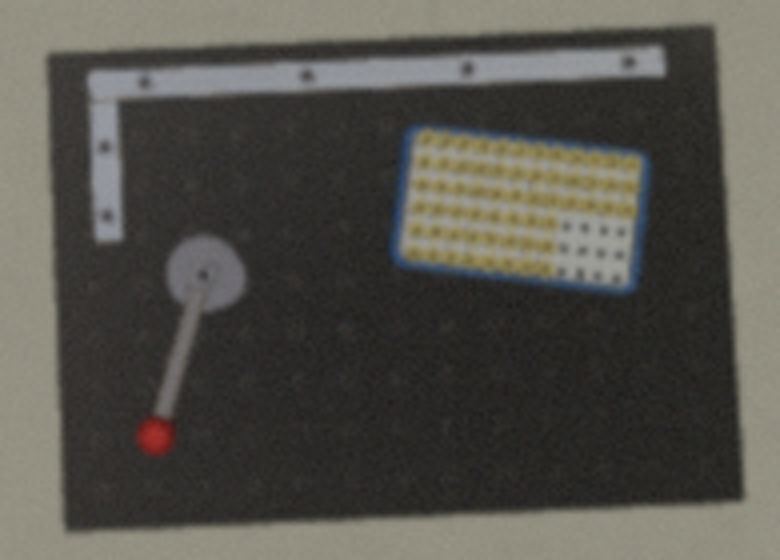

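View pics/b.png

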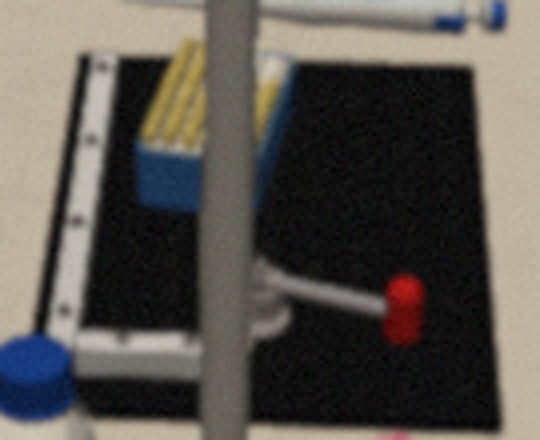

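Crop a shows the open rack full of tips at (520,208), with the plate's rails up and to its left, the hub at (205,273) and the knob at (156,436). Crop b shows its near-left end at (170,175). The choice is right. Now I measure the rails and rack more precisely.

```bash
cat >> h.py <<'E'
def rk(im):
    h=hsv(im);return cv2.morphologyEx(((h[...,1]>90)&(h[...,2]>60)).astype(np.uint8),cv2.MORPH_CLOSE,np.ones((5,5)))
def rack(im,nest,roi):
    # rack top quad -> nest frame centre, yaw, size
    c=blob(rk(im),roi);W=np.array([onz("top",p,.055)[:2] for p in c[:,0]]).astype(np.float32)
    R=cv2.minAreaRect(((W-nest[:2])*1000).astype(np.float32));B=cv2.boxPoints(R)
    e=max((B[1]-B[0],B[2]-B[1]),key=np.linalg.norm);e=e if e[1]>0 else -e
    return np.array(R[0])/1000+nest[:2],np.arctan2(-e[0],e[1]),sorted(R[1])
def tonest(p,nest):
    c,s=np.cos(nest[2]),np.sin(nest[2]);return np.array([[c,s],[-s,c]])@(np.asarray(p)[:2]-nest[:2])
def toworld(p,nest):
    c,s=np.cos(nest[2]),np.sin(nest[2]);return np.array([[c,-s],[s,c]])@np.asarray(p)+nest[:2]
E
python3 - <<'E'
from h import *
np.set_printoptions(precision=4,suppress=True)
t=cv2.imread("pics/top0.png")[:,:,::-1].copy();g=cv2.GaussianBlur(cv2.cvtColor(t,cv2.COLOR_RGB2GRAY),(3,3),0).astype(float)
def edge(line,up):  # subpixel crossing at mid level, bright->dark
    i=np.argmax(-(np.diff(line)));hi=line[max(0,i-3):i+1].max();lo=line[i+1:i+4].min();m=(hi+lo)/2
    for k in range(max(0,i-2),i+3):
        if line[k]>=m>line[k+1]:return k+(line[k]-m)/(line[k]-line[k+1])
    return i+.5
back=[];left=[]
for x in range(305,434,3): back.append((x,edge(g[236:250,x],0)+236))
for y in range(250,277,2): left.append((edge(g[y,294:308],0)+294,y))
# inner face top edge z=.030
Wb=np.array([onz("top",p,.030)[:2] for p in back]);Wl=np.array([onz("top",p,.030)[:2] for p in left])
b=np.polyfit(Wb[:,1],Wb[:,0],1);l=np.polyfit(Wl[:,0],Wl[:,1],1)
print("back yaw",-b[0],"left yaw",l[0],np.std(Wb[:,0]-np.polyval(b,Wb[:,1])))
th=-np.arctan(b[0]);yc=(np.polyval(l,.58));
A=np.array([[1,-b[0]],[-0,1.]]);# corner
x=.62
for _ in range(20): y=np.polyval(l,x);x=np.polyval(b,y)
c,s=np.cos(th),np.sin(th);n=np.array([x,y])-np.array([[c,-s],[s,c]])@[.094,.134]
nest=np.r_[n,th];print("nest",nest);np.save("nest.npy",nest)
print("corner,tri rack back-left top",tri((372.5,251.75),(324.5,206.2)))
p,yw,sz=rack(t,nest,(355,245,445,300));print("rack",p,yw,sz,"nest",tonest(p,nest),yw-th)
k=onz("top",(308.44,328.5),.053)  # knob top-ish
print("pivot",toworld([.0055,.095],nest),"home",toworld([.060,.075],nest))
kn=tonest([.4567,.1526],nest);d=kn-[.0055,.095];print("knob nest",kn,np.linalg.norm(d),np.degrees(np.arctan2(d[1],d[0])), k)
print("hub",onz("top",(270+205/4,220+273/4),.032))
E
```

```text
back yaw 0.024605726844311462 left yaw 0.027799021245096152 0.0003137577101591828
nest [0.5304 0.0328 0.0246]
corner,tri rack back-left top (array([0.6021, 0.0257, 0.0484]), np.float64(0.0011541629097122686))
rack [ 0.5631 -0.0245] -0.13756897 [69.17826843261719, 121.03175354003906] nest [ 0.0313 -0.0581] -0.16216972842319902
pivot [0.5336 0.1279] home [0.5886 0.1093]
knob nest [-0.0708  0.1216] 0.08076626455496343 160.79443958790895 [0.4582 0.1522 0.053 ]
hub [0.5336 0.1265 0.032 ]
```

{"method": "move_arm", "body": {
  "deltas": "0.0234 0.0545 0 0 0 -2.25 0.07; 0.0234 0.0545 0 0 0 -2.25 0.07; 0.0234 0.0545 0 0 0 -2.25 0.07; 0.0234 0.0545 0 0 0 -2.25 0.07; 0.0234 0.0545 0 0 0 -2.25 0.07"
}}

```text
time_s: 0.72
tcp_pos: [0.3703, -0.297, 0.2222]
orientation: [-3.123, -0.343, -0.0]
force: [0.8, 0.4, -0.0]
gripper_width: 0.0703
gripper_force: 0.0
```

{"method": "move_arm", "body": {
  "deltas": "0.0234 0.0545 0 0 0 -2.25 0.07; 0.0234 0.0545 0 0 0 -2.25 0.07; 0.0234 0.0545 0 0 0 -2.25 0.07; 0.0234 0.0545 0 0 0 -2.25 0.07; 0.0234 0.0545 0 0 0 -2.25 0.07"
}}

```text
time_s: 1.35
tcp_pos: [0.4873, -0.0246, 0.2224]
orientation: [3.141, 0.036, 0.0]
force: [0.4, -0.6, 0.4]
gripper_width: 0.0701
gripper_force: 0.0
```

```bash
cat >> h.py <<'E'
def st():
    from scipy.spatial.transform import Rotation as R
    s=bot.read_state();M=R.from_rotvec(s["orientation"]).as_matrix();nest=np.load("nest.npy")
    print("t",round(s["time_s"],2),"tcp",s["tcp_pos"].round(4),"nest",tonest(s["tcp_pos"],nest).round(4),"yaw",np.degrees(np.arctan2(M[1,0],M[0,0])).round(2),"tilt",M[:2,2].round(4),"F",s["force"].round(1),"w",round(s["gripper_width"],4),"q",s["q"].round(2))
E
python3 -c "
from h import *
st();print(bot.grip_depth)"
```

```text
t 1.35 tcp [ 0.4873 -0.0246  0.2224] nest [-0.0445 -0.0563] yaw 1.31 tilt [ 0.0001 -0.0002] F [ 0.4 -0.6  0.4] w 0.0701 q [-0.21 -0.11  1.87 -0.    1.38  1.34]
0.0187
```

{"method": "move_arm", "body": {
  "deltas": "0 0 -0.05 0 0 0 0.07; 0 0 -0.05 0 0 0 0.07; 0 0 -0.05 0 0 0 0.07; 0 0 -0.035 0 0 0 0.07; 0 0 -0.015 0 0 0 0.07"
}}

```text
time_s: 1.98
tcp_pos: [0.4849, -0.026, 0.02]
orientation: [-3.14, -0.038, 0.007]
force: [-0.4, 0.2, 0.2]
gripper_width: 0.0699
gripper_force: 0.0
```

{"method": "move_arm", "body": {
  "deltas": "0.007 0 0 0 0 0 0.07; 0.007 0 0 0 0 0 0.07; 0.007 0 0 0 0 0 0.07; 0.007 0 0 0 0 0 0.07; 0.007 0 0 0 0 0 0.07"
}}

```text
time_s: 2.6
tcp_pos: [0.5227, -0.0266, 0.0229]
orientation: [3.141, 0.038, 0.001]
force: [-0.4, 0.1, 0.4]
gripper_width: 0.0701
gripper_force: 0.4
```

```bash
python3 - <<'E'
from h import *
st();im=bot.snapshot("top");cv2.imwrite("pics/top1.png",cv2.resize(im[200:370,260:480],None,fx=3,fy=3)[:,:,::-1])
E
```

```text
t 2.6 tcp [ 0.5227 -0.0266  0.0229] nest [-0.0092 -0.0592] yaw 1.38 tilt [ 0.0005 -0.0002] F [-0.4  0.1  0.4] w 0.0701 q [-0.2   0.22  1.94 -0.    0.98  1.35]
```

View pics/top1.png

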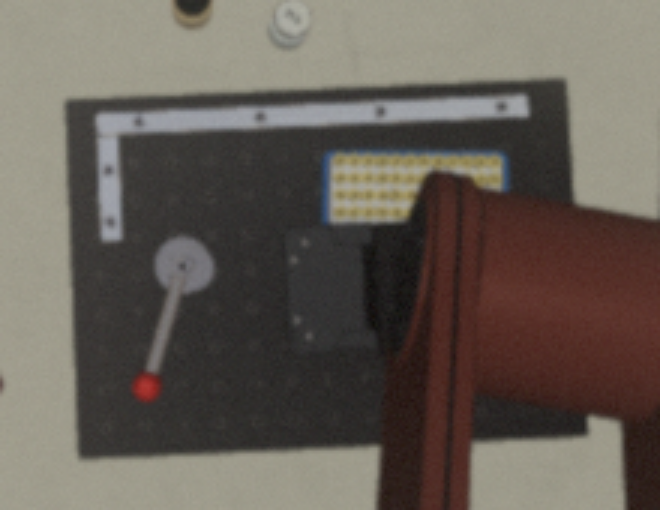

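The picture shows the rack swung square: its back edge is at row 152, with the rail's inner face at row ~119. I keep pushing.

{"method": "move_arm", "body": {
  "deltas": "0.006 0 0 0 0 0 0.07; 0.006 0 0 0 0 0 0.07; 0.005 0 0 0 0 0 0.07; 0.004 0 0 0 0 0 0.07; 0.002 0 0 0 0 0 0.07"
}}

```text
time_s: 3.28
tcp_pos: [0.5452, -0.0265, 0.0225]
orientation: [-3.141, -0.038, 0.0]
force: [-1.5, -0.1, 1.4]
gripper_width: 0.0702
gripper_force: 0.8
```

{"method": "move_arm", "body": {
  "deltas": "0.001 0 0 0 0 0 0.07; 0.001 0 0 0 0 0 0.07; 0 0 0 0 0 0 0.07"
}}

```text
time_s: 3.65
tcp_pos: [0.5465, -0.0265, 0.0225]
orientation: [-3.141, -0.038, 0.002]
force: [-4.8, -0.3, 2.5]
gripper_width: 0.0701
gripper_force: 1.9
```

```bash
python3 - <<'E'
from h import *
st();im=bot.snapshot("top");cv2.imwrite("pics/top2.png",cv2.resize(im[200:370,260:480],None,fx=3,fy=3)[:,:,::-1])
n=np.load("nest.npy")
h=hsv(im);m=((h[...,0]>95)&(h[...,0]<125)&(h[...,1]>120)&(h[...,2]>60))
c=blob(rk(im),(355,235,460,290))
W=np.array([tonest(onz("top",p,.055),n) for p in c[:,0]])
print(W.min(0),W.max(0))
for ya in np.linspace(W[:,1].min()+.01,W[:,1].max()-.01,6):
    k=abs(W[:,1]-ya)<.006;print(ya.round(3),W[k,0].max().round(4))
E
```

```text
t 3.65 tcp [ 0.5465 -0.0265  0.0225] nest [ 0.0146 -0.0597] yaw 1.39 tilt [-0.0011  0.    ] F [-4.8 -0.3  2.5] w 0.0701 q [-0.19  0.27  1.87 -0.    1.    1.35]
[-0.00678679 -0.1746679 ] [0.09356476 0.00517859]
-0.165 0.0685
-0.133 0.0776
-0.101 0.0887
-0.069 0.0936
-0.037 0.0895
-0.005 0.0889
```

{"method": "move_arm", "body": {
  "deltas": "-0.015 0 0 0 0 0 0.07; -0.015 0 0.01 0 0 0 0.05; 0 0 0.05 0 0 0 0.03; 0 0 0.02 0 0 0 0.03; 0.01 -0.01 0 0 0 10 0.03"
}}

```text
time_s: 4.32
tcp_pos: [0.5293, -0.0365, 0.1054]
orientation: [3.124, 0.318, 0.01]
force: [0.2, -0.0, -0.4]
gripper_width: 0.0381
gripper_force: 0.0
```

{"method": "move_arm", "body": {
  "deltas": "0.0076 -0.0195 0 0 0 10 0.03; 0.01 -0.02 0 0 0 10 0.03; 0.01 -0.02 0 0 0 10 0.03; 0.01 -0.02 0 0 0 10 0.03; 0.01 0 0 0 0 10 0.03"
}}

```text
time_s: 4.95
tcp_pos: [0.5756, -0.1176, 0.1028]
orientation: [2.697, 1.608, 0.002]
force: [0.1, -0.5, 0.4]
gripper_width: 0.0301
gripper_force: 0.0
```

{"method": "move_arm", "body": {
  "deltas": "0.01 0 0 0 0 10 0.03; 0 0 0 0 0 10 0.03; 0 0 0 0 0 10 0.03; 0 0 0 0 0 0 0.03"
}}

```text
time_s: 5.45
tcp_pos: [0.5851, -0.1161, 0.1026]
orientation: [2.196, 2.246, 0.001]
force: [0.0, 0.1, 0.6]
gripper_width: 0.0301
gripper_force: 0.0
```

```bash
python3 - <<'E'
from h import *
st();s=cv2.cvtColor(bot.snapshot("side"),cv2.COLOR_RGB2BGR);cv2.imwrite("pics/side1.png",cv2.resize(s[130:300,250:470],None,fx=3,fy=3))
E
```

```text
t 5.45 tcp [ 0.5851 -0.1161  0.1026] nest [ 0.0509 -0.1502] yaw 91.28 tilt [ 0.0011 -0.0001] F [0.  0.1 0.6] w 0.0301 q [-0.33  0.26  1.71  0.    1.17 -0.35]
```

View pics/side1.png

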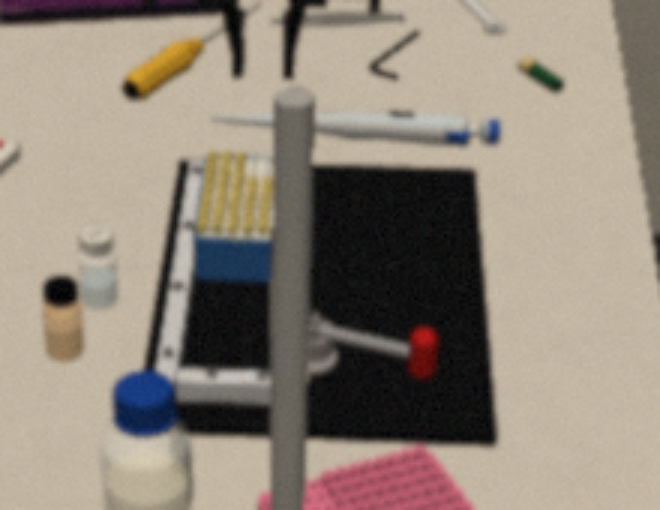

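The rack lies against the back rail, with its left end at about (235,258), and the fingers are beyond its right end. I lower and push along the rail.

{"method": "move_arm", "body": {
  "deltas": "0 0 -0.04 0 0 0 0.03; 0 0 -0.03 0 0 0 0.03; 0 0 -0.01 0 0 0 0.03; -0.0003 0.01 0 0 0 0 0.03; -0.0003 0.01 0 0 0 0 0.03"
}}

```text
time_s: 6.12
tcp_pos: [0.5852, -0.0956, 0.0241]
orientation: [2.194, 2.246, 0.002]
force: [0.2, 0.2, 0.4]
gripper_width: 0.0301
gripper_force: 0.0
```

{"method": "move_arm", "body": {
  "deltas": "-0.0001 0.006 0 0 0 0 0.03; -0.0001 0.006 0 0 0 0 0.03; -0.0002 0.008 0 0 0 0 0.03; -0.0003 0.01 0 0 0 0 0.03; -0.0003 0.01 0 0 0 0 0.03"
}}

```text
time_s: 6.75
tcp_pos: [0.583, -0.0553, 0.0225]
orientation: [-2.195, -2.248, 0.0]
force: [-0.6, -1.2, 0.8]
gripper_width: 0.0299
gripper_force: 0.8
```

{"method": "move_arm", "body": {
  "deltas": "-0.0003 0.01 0 0 0 0 0.03; -0.0003 0.01 0 0 0 0 0.03; -0.0002 0.01 0 0 0 0 0.03; -0.0002 0.01 0 0 0 0 0.03; -0.0002 0.01 0 0 0 0 0.03"
}}

```text
time_s: 7.38
tcp_pos: [0.5817, -0.0053, 0.0225]
orientation: [-2.194, -2.248, 0.0]
force: [-0.4, -0.9, 0.2]
gripper_width: 0.0297
gripper_force: 0.6
```

```bash
python3 - <<'E'
from h import *
st()
im=bot.snapshot("top");cv2.imwrite("pics/top3.png",cv2.resize(im[200:370,260:480],None,fx=3,fy=3)[:,:,::-1])
E
```

```text
t 7.38 tcp [ 0.5817 -0.0053  0.0225] nest [ 0.0503 -0.0394] yaw 91.38 tilt [-0.0002  0.    ] F [-0.4 -0.9  0.2] w 0.0297 q [-0.14  0.34  1.78  0.    1.02 -0.17]
```

View pics/top3.png

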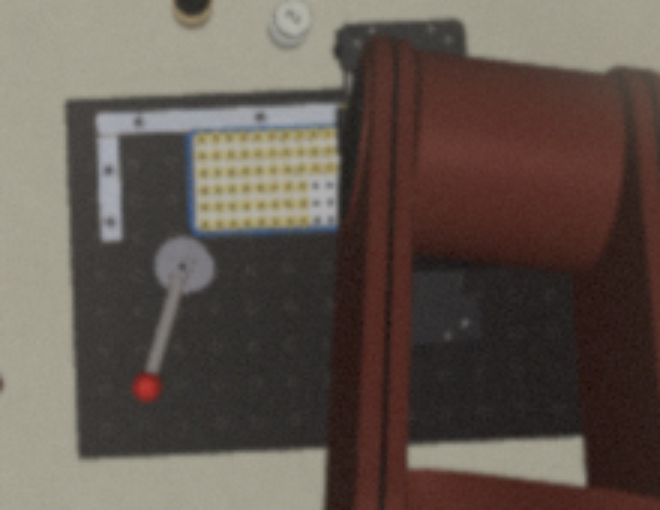

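The rack slides straight along the rail, its left end at column 190 against the side rail at 121. It clears the cam disc.

{"method": "move_arm", "body": {
  "deltas": "-0.0002 0.01 0 0 0 0 0.03; -0.0002 0.01 0 0 0 0 0.03; -0.0002 0.01 0 0 0 0 0.03; -0.0001 0.005 0 0 0 0 0.03; -0.0001 0.003 0 0 0 0 0.03"
}}

```text
time_s: 8.05
tcp_pos: [0.5809, 0.0324, 0.0225]
orientation: [-2.194, -2.248, 0.0]
force: [0.3, -0.8, -0.0]
gripper_width: 0.0299
gripper_force: 0.2
```

{"method": "move_arm", "body": {
  "deltas": "0 0.002 0 0 0 0 0.03; 0 0.002 0 0 0 0 0.03"
}}

```text
time_s: 8.3
tcp_pos: [0.581, 0.0359, 0.0225]
orientation: [2.195, 2.248, -0.0]
force: [-0.5, -0.8, -0.2]
gripper_width: 0.0303
gripper_force: 0.2
```

```bash
python3 -c "
from h import *
st()"
```

```text
t 8.3 tcp [0.581  0.0359 0.0225] nest [0.0506 0.0019] yaw 91.37 tilt [-0. -0.] F [-0.5 -0.8 -0.2] w 0.0303 q [-0.07  0.34  1.78 -0.    1.02 -0.1 ]
```

{"method": "move_arm", "body": {
  "deltas": "0 0.001 0 0 0 0 0.03; 0 0.001 0 0 0 0 0.03; 0 0.001 0 0 0 0 0.03"
}}

```text
time_s: 8.68
tcp_pos: [0.581, 0.039, 0.0225]
orientation: [-2.195, -2.248, -0.0]
force: [-0.6, -0.5, -0.0]
gripper_width: 0.03
gripper_force: 0.2
```

{"method": "move_arm", "body": {
  "deltas": "0 0.001 0 0 0 0 0.03; 0 0 0 0 0 0 0.03"
}}

```text
time_s: 8.93
tcp_pos: [0.581, 0.0401, 0.0226]
orientation: [-2.194, -2.248, -0.0]
force: [-0.5, -0.2, -0.2]
gripper_width: 0.0299
gripper_force: 0.0
```

{"method": "move_arm", "body": {
  "deltas": "0 0.001 0 0 0 0 0.03; 0 0.001 0 0 0 0 0.03"
}}

```text
time_s: 9.18
tcp_pos: [0.5813, 0.0403, 0.0228]
orientation: [2.192, 2.247, -0.003]
force: [-0.3, -9.7, 1.2]
gripper_width: 0.0303
gripper_force: 5.1
```

{"method": "move_arm", "body": {
  "deltas": "0 0.001 0 0 0 0 0.03; 0 0 0 0 0 0 0.03"
}}

```text
time_s: 9.43
tcp_pos: [0.5813, 0.0402, 0.0229]
orientation: [2.192, 2.246, -0.004]
force: [-0.8, -11.8, 1.5]
gripper_width: 0.0301
gripper_force: 5.8
```

```bash
python3 - <<'E'
from h import *
st()
im=bot.snapshot("top");cv2.imwrite("pics/top4.png",cv2.resize(im[220:320,280:400],None,fx=6,fy=6,interpolation=cv2.INTER_CUBIC)[:,:,::-1])
E
```

```text
t 9.43 tcp [0.5813 0.0402 0.0229] nest [0.051  0.0062] yaw 91.41 tilt [ 0.0002 -0.0042] F [ -0.8 -11.8   1.5] w 0.0301 q [-0.06  0.35  1.78 -0.    1.02 -0.09]
```

View pics/top4.png

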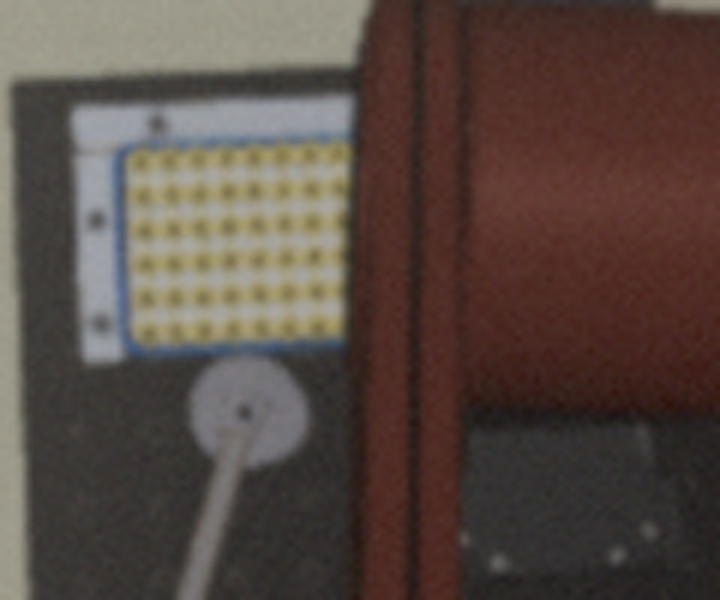

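The rack's left and back edges meet both rails (12 N felt at the stop). Next I press it gently at its front toward the back rail, with the fingers closed.

{"method": "move_arm", "body": {
  "deltas": "0 -0.01 0 0 0 0 0.03; 0 -0.013 0 0 0 0 0.03; 0 0 0.05 0 0 0 0.015; 0 0 0.03 0 0 0 0; -0.0223 0.0123 0 0 0 0 0"
}}

```text
time_s: 10.1
tcp_pos: [0.5622, 0.0312, 0.1065]
orientation: [2.192, 2.242, 0.008]
force: [-0.1, 0.9, -0.0]
gripper_width: 0.0077
gripper_force: 0.0
```

{"method": "move_arm", "body": {
  "deltas": "-0.025 0.02 0 0 0 0 0; -0.025 0.02 0 0 0 0 0; 0 0 -0.04 0 0 0 0; 0 0 -0.03 0 0 0 0; 0 0 -0.01 0 0 0 0"
}}

```text
time_s: 10.72
tcp_pos: [0.507, 0.0722, 0.0207]
orientation: [-2.193, -2.246, 0.003]
force: [-0.3, -0.0, 0.9]
gripper_width: 0.0002
gripper_force: 0.0
```

```bash
python3 -c "
from h import *
st()"
```

```text
t 10.72 tcp [0.507  0.0722 0.0207] nest [-0.0224  0.0399] yaw 91.37 tilt [-0.0035  0.0003] F [-0.3 -0.   0.9] w 0.0002 q [-0.01  0.2   1.96  0.    0.98 -0.04]
```

{"method": "move_arm", "body": {
  "deltas": "0.01 0.0002 0 0 0 0 0; 0.01 0.0002 0 0 0 0 0; 0.007 0.0002 0 0 0 0 0; 0.002 0 0 0 0 0 0; 0.001 0 0 0 0 0 0"
}}

```text
time_s: 11.35
tcp_pos: [0.5389, 0.0729, 0.0227]
orientation: [2.194, 2.248, 0.0]
force: [0.4, 0.6, -0.3]
gripper_width: 0.0004
gripper_force: 0.0
```

{"method": "move_arm", "body": {
  "deltas": "0.001 0 0 0 0 0 0; 0.001 0 0 0 0 0 0; 0 0 0 0 0 0 0"
}}

```text
time_s: 11.72
tcp_pos: [0.5407, 0.0729, 0.0226]
orientation: [-2.194, -2.248, 0.0]
force: [-0.6, 0.2, 0.1]
gripper_width: 0.0001
gripper_force: 0.0
```

{"method": "move_arm", "body": {
  "deltas": "0.001 0 0 0 0 0 0; 0.001 0 0 0 0 0 0; 0 0 0 0 0 0 0"
}}

```text
time_s: 12.1
tcp_pos: [0.5428, 0.0729, 0.0225]
orientation: [-2.194, -2.248, 0.0]
force: [-0.1, 0.1, 0.1]
gripper_width: 0.0007
gripper_force: 0.0
```

{"method": "move_arm", "body": {
  "deltas": "0.001 0 0 0 0 0 0; 0 0 0 0 0 0 0"
}}

```text
time_s: 12.35
tcp_pos: [0.5432, 0.0728, 0.0224]
orientation: [-2.194, -2.248, 0.001]
force: [-2.1, -0.5, 1.3]
gripper_width: 0.0005
gripper_force: 1.4
```

```bash
python3 -c "
from h import *
st()"
```

```text
t 12.35 tcp [0.5432 0.0728 0.0224] nest [0.0138 0.0397] yaw 91.38 tilt [-0.0011 -0.0001] F [-2.1 -0.5  1.3] w 0.0005 q [-0.01  0.28  1.87 -0.    1.   -0.03]
```

{"method": "move_arm", "body": {
  "deltas": "0.001 0 0 0 0 0 0; 0 0 0 0 0 0 0; -0.01 0 0 0 0 0 0; -0.02 0 0 0 0 0 0; 0 0 0.05 0 0 -5 0"
}}

```text
time_s: 12.98
tcp_pos: [0.5091, 0.0731, 0.0685]
orientation: [-2.287, -2.143, 0.011]
force: [0.5, -0.7, 0.2]
gripper_width: 0.0001
gripper_force: 0.0
```

{"method": "move_arm", "body": {
  "deltas": "-0.01 0 0.04 0 0 -7 0; -0.02 0.04 0 0 0 -8 0; -0.02 0.04 0 0 0 0 0; 0 0.035 0 0 0 0 0; 0 0 0 0 0 0 0"
}}

```text
time_s: 13.6
tcp_pos: [0.4644, 0.1898, 0.1128]
orientation: [2.549, 1.837, 0.002]
force: [-0.5, -0.1, 1.3]
gripper_width: 0.0005
gripper_force: 0.0
```

```bash
python3 - <<'E'
from h import *
np.set_printoptions(precision=4,suppress=True)
st();n=np.load("nest.npy")
im=bot.snapshot("top");cv2.imwrite("pics/top5.png",cv2.resize(im[210:370,260:480],None,fx=3,fy=3)[:,:,::-1])
def wp(phi,d):
    f=np.radians(phi);r=np.array([np.cos(f),np.sin(f)]);t=np.array([-r[1],r[0]])
    return toworld(np.array([.0055,.095])+.080*r-d*t,n)
P=[(161,.035),(161,.0215)]+[(p,.0205) for p in range(169,274,8)]
w=[wp(*p) for p in P]
for i,(p,q) in enumerate(zip(P,w)): print(p,q,(q-w[i-1]) if i else "")
E
```

```text
t 13.6 tcp [0.4644 0.1898 0.1128] nest [-0.0622  0.1586] yaw 71.57 tilt [0.0013 0.0008] F [-0.5 -0.1  1.3] w 0.0005 q [0.23 0.03 1.95 0.   1.16 0.55]
(161, 0.035) [0.4679 0.1855] 
(161, 0.0215) [0.4638 0.1726] [-0.0041 -0.0129]
(169, 0.0205) [0.4581 0.1615] [-0.0057 -0.0111]
(177, 0.0205) [0.4542 0.1506] [-0.0039 -0.0108]
(185, 0.0205) [0.4518 0.1394] [-0.0024 -0.0113]
(193, 0.0205) [0.451  0.1279] [-0.0008 -0.0115]
(201, 0.0205) [0.4518 0.1164] [ 0.0008 -0.0115]
(209, 0.0205) [0.4542 0.1051] [ 0.0024 -0.0113]
(217, 0.0205) [0.4582 0.0943] [ 0.0039 -0.0108]
(225, 0.0205) [0.4636 0.0841] [ 0.0054 -0.0102]
(233, 0.0205) [0.4704 0.0748] [ 0.0068 -0.0093]
(241, 0.0205) [0.4784 0.0665] [ 0.008  -0.0083]
(249, 0.0205) [0.4875 0.0594] [ 0.0091 -0.0071]
(257, 0.0205) [0.4974 0.0537] [ 0.01   -0.0058]
(265, 0.0205) [0.5081 0.0494] [ 0.0107 -0.0043]
(273, 0.0205) [0.5193 0.0466] [ 0.0112 -0.0028]
```

View pics/top5.png

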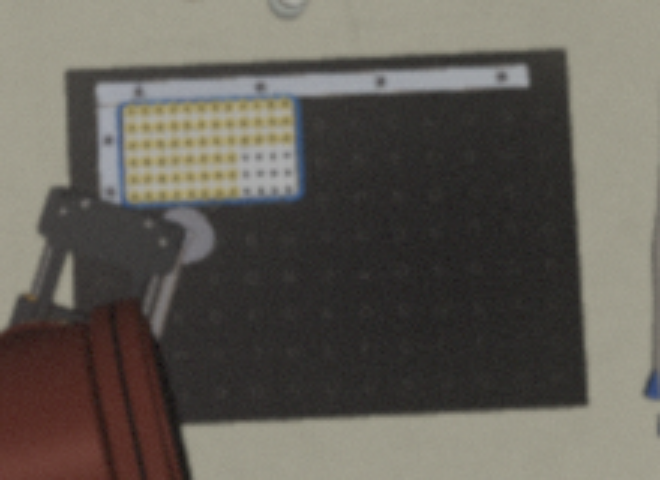

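The rack sits square in the corner, with its edges against both rails at (120,150) and (210,97). The tool is left of the knob, so I lower it and push the lever round.

{"method": "move_arm", "body": {
  "deltas": "0 0 -0.04 0 0 0 0; 0 0 -0.03 0 0 0 0; 0 0 -0.016 0 0 0 0; 0 -0.01 0 0 0 0 0; -0.0006 -0.0072 0 0 0 0 0"
}}

```text
time_s: 14.28
tcp_pos: [0.4651, 0.17, 0.0276]
orientation: [2.551, 1.832, 0.002]
force: [-1.2, 1.7, 0.5]
gripper_width: 0.0007
gripper_force: 0.8
```

{"method": "move_arm", "body": {
  "deltas": "-0.0057 -0.0111 0 0 0 8 0; -0.0039 -0.0108 0 0 0 8 0; -0.0024 -0.0113 0 0 0 8 0; -0.0008 -0.0115 0 0 0 8 0; 0.0008 -0.0115 0 0 0 8 0"
}}

```text
time_s: 14.9
tcp_pos: [0.4533, 0.114, 0.0281]
orientation: [1.764, 2.597, 0.003]
force: [-0.6, 0.6, -1.0]
gripper_width: 0.0002
gripper_force: 0.6
```

```bash
python3 - <<'E'
from h import *
st();n=np.load("nest.npy")
s=bot.snapshot("side");c=blob(red(s),(300,180,460,290));p=cen(c);w=onz("side",p,.040);d=tonest(w,n)-[.0055,.095]
print(p,cv2.contourArea(c),d,np.linalg.norm(d),np.degrees(np.arctan2(d[1],d[0]))%360)
E
```

```text
t 14.9 tcp [0.4533 0.114  0.0281] nest [-0.0751  0.083 ] yaw 111.62 tilt [0.0028 0.0006] F [-0.6  0.6 -1. ] w 0.0002 q [ 0.08  0.09  2.08  0.    0.97 -0.3 ]
[nan nan] 0.0 [nan nan] nan nanh.py:20: RuntimeWarning: invalid value encountered in divide
  m=cv2.moments(c);return np.array([m["m10"],m["m01"]])/m["m00"]
```

{"method": "move_arm", "body": {
  "deltas": "0.0018 -0.0105 0 0 0 8 0; 0.0037 -0.0105 0 0 0 8 0; 0.0054 -0.0102 0 0 0 8 0; 0.0068 -0.0093 0 0 0 8 0; 0.008 -0.0083 0 0 0 8 0"
}}

```text
time_s: 15.58
tcp_pos: [0.4793, 0.0657, 0.028]
orientation: [0.773, 3.042, 0.003]
force: [0.5, 2.9, -0.2]
gripper_width: 0.0004
gripper_force: 1.2
```

{"method": "move_arm", "body": {
  "deltas": "0.0091 -0.0067 0 0 0 8 0; 0.01 -0.005 0 0 0 8 0; 0.0054 -0.002 0 0 0 4 0"
}}

```text
time_s: 15.95
tcp_pos: [0.5018, 0.0518, 0.0274]
orientation: [-0.235, -3.131, -0.001]
force: [-7.6, 1.5, 3.8]
gripper_width: 0.0003
gripper_force: 3.4
```

```bash
python3 - <<'E'
from h import *
st();n=np.load("nest.npy")
im=bot.snapshot("top");s=bot.snapshot("side")
cv2.imwrite("pics/m.png",np.hstack([cv2.resize(im[210:370,260:420],(480,480)),cv2.resize(s[150:290,290:430],(320,320))[[*range(320)]+[0]*160]])[:,:,::-1])
E
```

```text
t 15.95 tcp [0.5018 0.0518 0.0274] nest [-0.0281  0.0197] yaw 171.4 tilt [-0.0018  0.0005] F [-7.6  1.5  3.8] w 0.0003 q [-0.05  0.17  1.98  0.    0.99 -1.47]
```

View pics/m.png

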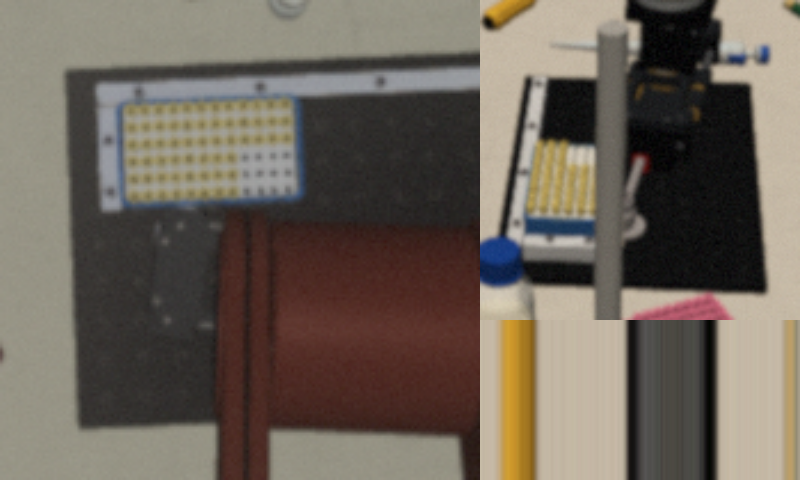

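The rack is still in its corner, and the lever is nearly along its near side with the force rising as the cam bites. I continue in small steps.

{"method": "move_arm", "body": {
  "deltas": "0.003 -0.0009 0 0 0 2 0; 0.003 -0.0009 0 0 0 2 0; 0 0 0 0 0 0 0"
}}

```text
time_s: 16.42
tcp_pos: [0.5076, 0.0502, 0.0268]
orientation: [-0.129, -3.138, 0.0]
force: [-5.4, 1.3, 2.7]
gripper_width: 0.0003
gripper_force: 2.6
```

{"method": "move_arm", "body": {
  "deltas": "0.003 -0.0007 0 0 0 2 0; 0.002 -0.0004 0 0 0 2 0; 0 0 0 0 0 0 0"
}}

```text
time_s: 16.8
tcp_pos: [0.5126, 0.0488, 0.0268]
orientation: [-0.019, -3.14, 0.001]
force: [-5.6, -1.1, 3.0]
gripper_width: 0.0002
gripper_force: 2.4
```

```bash
python3 - <<'E'
from h import *
st()
E
```

```text
t 16.8 tcp [0.5126 0.0488 0.0268] nest [-0.0175  0.0164] yaw 179.31 tilt [-0.0014 -0.0005] F [-5.6 -1.1  3. ] w 0.0002 q [-0.06  0.2   1.96 -0.    0.99 -1.62]
```

Still moving at ~5 N, so I go on to the stop.

{"method": "move_arm", "body": {
  "deltas": "0.002 -0.0001 0 0 0 1 0; 0.002 0 0 0 0 1 0; 0 0 0 0 0 0 0"
}}

```text
time_s: 17.18
tcp_pos: [0.5157, 0.0482, 0.0265]
orientation: [0.036, -3.138, 0.002]
force: [-8.3, -1.9, 4.4]
gripper_width: 0.0002
gripper_force: 3.8
```

{"method": "move_arm", "body": {
  "deltas": "0.001 0 0 0 0 0 0; 0.001 0 0 0 0 0 0; 0 0 0 0 0 0 0"
}}

```text
time_s: 17.55
tcp_pos: [0.5159, 0.0482, 0.0264]
orientation: [0.036, -3.134, 0.002]
force: [-14.4, -3.9, 10.5]
gripper_width: 0.0006
gripper_force: 7.1
```

The force climbs with no further motion, so this is the stop at the expected place. I retreat and look.

{"method": "move_arm", "body": {
  "deltas": "-0.01 0 0 0 0 0 0; -0.03 0 0 0 0 0 0; 0 0 0.06 0 0 0 0; 0 -0.05 0.05 0 0 0 0; 0 -0.06 0.02 0 0 0 0"
}}

```text
time_s: 18.18
tcp_pos: [0.4817, -0.0553, 0.1547]
orientation: [-0.041, 3.133, -0.003]
force: [1.8, -0.6, -0.0]
gripper_width: 0.0004
gripper_force: 0.0
```

{"method": "move_arm", "body": {
  "deltas": "-0.02 -0.06 0 0 0 0 0; -0.02 -0.06 0 0 0 0 0; -0.02 -0.06 0 0 0 0 0; 0 0 0 0 0 0 0"
}}

```text
time_s: 18.68
tcp_pos: [0.4191, -0.2367, 0.1515]
orientation: [-0.026, 3.139, -0.005]
force: [-0.0, 1.1, -0.1]
gripper_width: 0.0008
gripper_force: 0.0
```

```bash
python3 - <<'E'
from h import *
np.set_printoptions(precision=4,suppress=True)
st();n=np.load("nest.npy")
im=bot.snapshot("top");s=bot.snapshot("side")
cv2.imwrite("pics/fin.png",np.hstack([cv2.resize(im[180:370,215:435],(440,380)),cv2.resize(s[150:320,260:430],(360,380))])[:,:,::-1])
p=cen(blob(red(im),(300,240,420,345)));q=cen(blob(red(s),(300,180,420,270)));w,e=tri(p,q)
d=tonest(w,n)-[.0055,.095];print("knob",p,q,w,e,np.linalg.norm(d),np.degrees(np.arctan2(d[1],d[0]))%360)
R=rack(im,n,(290,235,365,282));print("rack",tonest(R[0],n),R[1]-n[2],R[2])
E
```

```text
t 18.68 tcp [ 0.4191 -0.2367  0.1515] nest [-0.1179 -0.2667] yaw -179.06 tilt [ 0.0022 -0.003 ] F [-0.   1.1 -0.1] w 0.0008 q [-0.68 -0.07  1.97 -0.    1.24 -2.26]
knob [361.9174 287.1567] [356.3556 213.1467] [0.5327 0.0479 0.0487] 0.004001291041697501 0.08005411933513178 267.9155998288987
rack [0.0576 0.0707] 0.0015078447808415142 [64.0138931274414, 110.58244323730469]
```

View pics/fin.png

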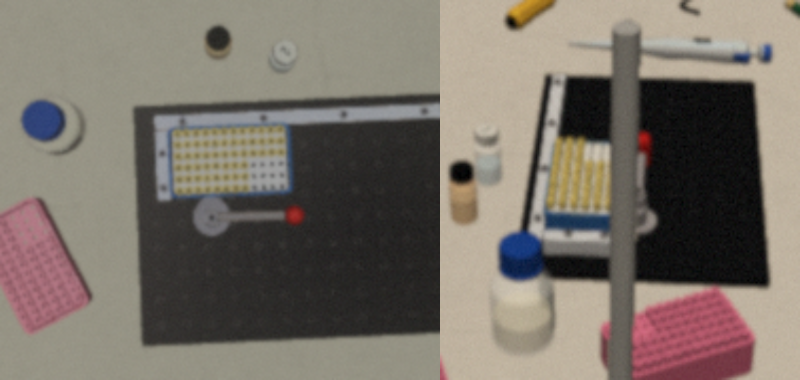

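```bash
python3 - <<'E'
from h import *
np.set_printoptions(precision=4,suppress=True)
n=np.load("nest.npy");im=bot.snapshot("top")
p=cen(blob(red(im),(300,240,420,345)))
for z in(.04,.05,.057):
    d=tonest(onz("top",p,z),n)-[.0055,.095];print(z,d,np.degrees(np.arctan2(d[1],d[0]))%360)
g=cv2.cvtColor(im,cv2.COLOR_RGB2GRAY)
# bar centre line: brightness centroid per column
r=[]
for x in range(334,358):
    c=g[280:296,x].astype(float)-60;c[c<0]=0
    if c.sum()>0:r.append((x,280+(c*np.arange(16)).sum()/c.sum()))
r=np.array(r);W=np.array([tonest(onz("top",q,.0425),n) for q in r]);f=np.polyfit(W[:,1],W[:,0],1)
print("bar deg",np.degrees(np.arctan(f[0])),np.polyval(f,[.095,.015]))
R=rack(im,n,(298,230,365,290));print(tonest(R[0],n),R[1]-n[2],R[2])
E
```

```text
0.04 [-0.0011 -0.0806] 269.2058619537238
0.05 [-0.0009 -0.0798] 269.3689559820122
0.057 [-0.0007 -0.0793] 269.48511087843417
bar deg 1.1418849206103168 [0.0062 0.0046]
[0.0575 0.0707] 0.005843721335092231 [63.78065872192383, 110.57162475585938]
```

The lever reads about 269°, near the stop at 270°, and there is plenty of time left, so I give it one firmer push.

{"method": "move_arm", "body": {
  "deltas": "0.011 0.057 0 0 0 0 0; 0.011 0.057 0 0 0 0 0; 0.011 0.057 0 0 0 0 0; 0.011 0.057 0 0 0 0 0; 0.011 0.057 0 0 0 0 0"
}}

```text
time_s: 19.45
tcp_pos: [0.4749, 0.0567, 0.1508]
orientation: [-0.042, 3.14, 0.0]
force: [1.2, -1.0, 0.1]
gripper_width: 0.0006
gripper_force: 0.0
```

{"method": "move_arm", "body": {
  "deltas": "0 0 -0.05 0 0 0 0; 0 0 -0.045 0 0 0 0; 0 0 -0.03 0 0 0 0; 0 0 0 0 0 0 0"
}}

```text
time_s: 19.95
tcp_pos: [0.4721, 0.0547, 0.0232]
orientation: [0.042, -3.136, -0.001]
force: [0.0, 0.1, -0.7]
gripper_width: 0.0004
gripper_force: 0.0
```

{"method": "move_arm", "body": {
  "deltas": "0.012 0 0 0 0 0 0; 0.012 0 0 0 0 0 0; 0.01 0 0 0 0 0 0; 0.004 0 0 0 0 0 0; 0 0 0 0 0 0 0"
}}

```text
time_s: 20.58
tcp_pos: [0.5132, 0.0525, 0.0255]
orientation: [0.037, -3.141, 0.0]
force: [-0.1, 0.0, -0.6]
gripper_width: 0.0009
gripper_force: 0.1
```

{"method": "move_arm", "body": {
  "deltas": "0.002 0 0 0 0 0 0; 0.001 0 0 0 0 0 0; 0.001 0 0 0 0 0 0; 0.001 0 0 0 0 0 0; 0 0 0 0 0 0 0"
}}

```text
time_s: 21.2
tcp_pos: [0.5146, 0.0524, 0.025]
orientation: [0.038, -3.134, 0.001]
force: [-13.1, -2.3, 11.9]
gripper_width: 0.0009
gripper_force: 6.7
```

{"method": "move_arm", "body": {
  "deltas": "0.001 0 0 0 0 0 0; 0.001 0 0 0 0 0 0; 0 0 0 0 0 0 0"
}}

```text
time_s: 21.58
tcp_pos: [0.5148, 0.0523, 0.0246]
orientation: [0.038, -3.13, 0.001]
force: [-19.0, -3.5, 16.1]
gripper_width: 0.0002
gripper_force: 9.5
```

It is a firm stop: 0.2 mm of motion for 6 N more. I retreat, check and hand in.

{"method": "move_arm", "body": {
  "deltas": "-0.01 0 0 0 0 0 0; -0.03 0 0 0 0 0 0; 0 0 0.06 0 0 0 0; 0 -0.05 0.05 0 0 0 0; 0 -0.06 0.02 0 0 0 0"
}}

```text
time_s: 22.2
tcp_pos: [0.4821, -0.0514, 0.153]
orientation: [-0.043, 3.134, -0.002]
force: [1.9, -0.8, 0.0]
gripper_width: 0.0001
gripper_force: 0.0
```

{"method": "move_arm", "body": {
  "deltas": "-0.02 -0.06 0 0 0 0 0; -0.02 -0.06 0 0 0 0 0; -0.02 -0.06 0 0 0 0 0; 0 0 0 0 0 0 0"
}}

```text
time_s: 22.7
tcp_pos: [0.4196, -0.2327, 0.1498]
orientation: [-0.028, 3.14, -0.003]
force: [0.1, 1.0, -0.8]
gripper_width: 0.0008
gripper_force: 0.0
```

```bash
python3 - <<'E'
from h import *
n=np.load("nest.npy");im=bot.snapshot("top");st()
p=cen(blob(red(im),(300,240,420,345)));d=tonest(onz("top",p,.05),n)-[.0055,.095];a=np.degrees(np.arctan2(d[1],d[0]))%360
R=rack(im,n,(298,230,365,290));print(a,tonest(R[0],n),R[1]-n[2])
if a>268 and abs(R[1]-n[2])<.02: print(bot.job_done())
E
```

```text
t 22.75 tcp [ 0.4202 -0.2304  0.1495] nest [-0.1167 -0.2605] yaw -178.89 tilt [ 0.001  -0.0003] F [-0.3 -0.1 -1.3] w 0.0005 q [-0.67 -0.07  1.97  0.    1.23 -2.26]
269.3186268903923 [0.05753961 0.07092625] 0.005843719472447082
the job is handed in; nothing more can be done
None
```

The rack sits square against both rails, the cam lever is at its stop (measured about 269° of 270°), the vials, bottle and pipette look unmoved, and the job was handed in at about 23 s.

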